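# Isolate the bench supply and lock it out

## Task

Lock out the bench supply: turn the red isolator handle on the sloping panel fully to off (anticlockwise as you face the panel, green dot to black dot), and only then swing the orange lockout hasp fully out towards you. Then fetch the red lockout bar and lay it, without dropping it, across both yellow V-saddles and between the hasp's two pins, centred and resting in the bottom of both grooves, and let go. Leave the other things on the bench as they lie.

Things in the scene. Friction and masses are not known exactly. Their poses are not given: they have to be found in the camera images.
- isolator: Bench isolator, fixed: dark base plate 255 x 200 mm, 12 mm thick (x = -144 to +111 mm), grey box on its rear half, 190 mm wide, 98 mm high, front wall at x = -18 mm, 50 mm high. Origin at table height; x points to its back, y to the left as you face it, z up. From the front wall the panel slopes up and back; its normal leans 25 degrees from vertical towards -x.
- handle_grip (a point): Middle of the red handle, a bar 90 x 16 mm, on the turning axis. The bar spans 13 mm above and below this point along the axis; its round hub, 48 mm across, lies 13 mm or more below it, the yellow disc on the panel 23 mm below. z: turning axis, out of the panel; x: along the bar to its white-striped end; y: across its 16 mm width. To turn it, pinch across y and turn about z.
- handle (a joint): Handle angle, rad: 0 = on (bar pointing straight up the slope, to the green dot), 1.40 = off, at its stop (black dot); grows anticlockwise seen from in front of the panel (positive about handle_grip z). Starts between 0 and 0.2. Friction 0.15 N m, stays where left.
- hasp_pin (a point): Middle of the hasp's outer pin, upright, orange, round, 12 mm thick, 55 mm above the table. The pin ends 23 mm above this point; the flat arm's top is 33 mm below it. An equal pin stands 38 mm nearer the pivot (26 mm gap between). z is up; -x points from the pivot out along the arm, y across it.
- hasp_hinge (a point): Point on the hasp's vertical pivot at the same height as hasp_pin; hasp_pin swings about it with radius 79 mm. The arm is 20 mm wide.
- hasp (a joint): Hasp angle, rad: 0 = stowed, 1.22 = fully out at its stop (arm pointing along the isolator's -x, the gap between its pins in line with the V-grooves); grows anticlockwise seen from above. Starts between 0 and 0.2. Friction 0.06 N m, stays where left.
- cradle_seat (a point): Where the bar's middle belongs: on the line of the V-grooves, midway between the saddles, 55 mm above the table, 43 mm above the base plate. y along the grooves, z up. Saddles 14 mm thick, 78 mm either side; 90-degree grooves 42 mm wide at the top, 9 mm above this point. With the hasp out its pins stand 34 mm towards -y, 19 mm either side of the line.
- bar_center (a point): Centre of the loose lockout bar: a red round rod 18 mm thick, 200 mm long, with dark hexagonal ends (the last 12 mm, as thick as the rod). Starts lying on the table, its centre 9 mm up, left or right of the isolator. x runs along the rod. 0.1 to 0.2 kg.
- solder_sucker: Blue desoldering pump, about 200 x 24 mm, 21 mm high, lying on the other side of the isolator from the bar; a bystander. Origin at its underside.
- flux_tin: Flat round tin, 56 mm across, 18 mm high, beside the isolator; a bystander. Origin at its underside.
- brass_wool: Black round tip-cleaner pot, 68 mm across, 31 mm high, beside the isolator; a bystander. Origin at its underside.
- flux_bottle: Brown bottle with white nozzle, 36 mm across, 94 mm high, at the right rear; a bystander. Origin at its underside.
There are look-alikes about, which are no part of the job. There is more than one size of the part that bears bar_center; the job needs the larger.

How it is judged:
By the outcome, as a careful person would: the job done as asked, in the order asked, and still so for the second after the job is handed in, with the robot touching nothing.
It also fails if it takes over 69 s, if anything falls off the work surface, if the arm or the gripper's body presses on something with over 40 N, if the wrist force passes 120 N, or if a joint passes its speed limit or range.

## Robot

A 7-joint arm with a two-finger parallel gripper is mounted at the origin on a cart in front of the work surface, level with it; the furniture and walls round the work are solid. World frame = base frame: x ahead of the robot, y to its left, z up, the work surface at z = 0. Lengths are in m, angles in rad, forces in N, time in s.
With the tool pointing down it reaches from about 0.425 to 0.925 m from the base axis. Payload 6.8 kg.
Tool frame: the origin (TCP) lies midway between the tips of the shut fingers; the grasp point (between the pads) lies 19 mm behind it; z points along the fingers, y is the line along which they close (so a half turn about z gives the same grasp; the last joint's range is limited). The gripper opens to 85 mm and grips with 20 to 120 N. Pads are 22 mm wide; open, the fingers measure 114 mm over their backs; the gripper's body (76 mm by 85 mm) begins 54 mm behind the grasp point. The pads swing forward as they close: fully open they stand 13 mm farther back than shut.
Start: joints at [-1.43, 0.477, 0.022, 1.555, -0.011, 1.109, -0.083], TCP at [0.166, 0.654, 0.231] pointing down, gripper open.
Joint ranges: [-2.96, 2.96], [-0.34, 2.1], [-1.41, 1.46], [0.24, 2.44], [-1.37, 4.51], [0.17, 1.92], [-2.96, 2.96]. Speed limits (rad/s): [2.39, 2.39, 3.14, 3.14, 3.14, 3.14, 3.14].

## Interface

Orientations are given as a unit quaternion [w, x, y, z].
In Python, from station import bot gives the robot as it stands.
- The arm moves only by the tool jog_arm, never from a script. Its argument "rows" is a list of rows, each an object of numbers: "fingers": the finger opening in mm, from 0 to 85.4; "x", "y", "z": the shift along the tool's x, y, z in mm; "ax", "ay", "az": the turn, a rotation vector about the tool's x, y, z in degrees. A call has exactly 8 rows; each row shifts and turns the commanded pose from where the row before left it, along the tool's axes as they then stand; what a row does not reach is not made up. A row lasts 1/10 s, in which the tool goes at most 50 mm and 8.59 degrees, less where a joint would pass 70% of its speed; a pose out of reach is approached as far as the arm can. A call with a gripper value outside its range is refused whole. The fingers move at their own pace and stop on an object; "force" is the grip in N (left out, the last holds). Time passes only in rows, so rows that do not move let the fingers close, or fill a call up. It gives the time, the measured TCP pose, the force, the opening and the grip force at its end, in the units of the state.
- bot.get_obs(): the state, without advancing time (a new reading comes with each control period).
- bot.read_camera(name): name is "scene" or "top" or "wrist"; returns a dict with "pixels" (480x640x3 uint8, red, green, blue), "vertical_fov" (degrees; the focal length in pixels is half the picture's height over the tangent of half this angle, whatever the lens; pixels are square), "cx", "cy" (the principal point, pixels), "world_from_camera" (4x4, takes a point from camera to world coordinates). Camera axes: x right, y down, z forward; pixel columns grow to the right and rows downward; lengths in m; the calibration is good to about 2 mm. The wrist camera is an equidistant fisheye: a pixel r from the principal point sees the ray r / f radians off the axis. A picture is of the moment at which its call begins. There is no depth.
- bot.hand_in(): hands the job in; it is judged then, once.
The state is a dict: "t": time; "q": joint angles; "joint_vel": joint speeds; "joint_torque": joint torques, N m; "eef_pos": TCP position; "tool_rot": TCP orientation; "contact_force": force on the tool from outside, world axes, zero at the start; "torque": the same for the moment, N m; "gripper_width": opening from 0.0 (shut) to 1.0 (fully open); "grasp_force": force on a finger pad.
Only numpy, scipy, OpenCV 4.12 (cv2) and the standard library are available. Lean on these libraries where they do the work, as an engineer would, in place of code of your own. Each camera call takes 0.05 s, during which the arm holds its last target. There are 200 camera calls.

## Working session

There is one attempt and no reset: what is moved stays moved. The work goes in short steps, Python scripts to look and compute and a tool call to move; the robot and the scene stay as the last step left them, time stands still between calls to the robot, and variables do not carry over. Pictures are saved under pics/ and viewed, at most 10 in all, crops included, and the job is handed in when it is done.

Besides the shell and the picture viewer there is one more tool, called after ">>>" by a JSON object that holds its "fn" and its "kwargs", one argument or row to a line. jog_arm: Moves the arm, as the interface text tells. Its arguments: {"type":"object","properties":{"rows":{"type":"array","items":{"type":"object","properties":{"fingers":{"type":"number"},"x":{"type":"number"},"y":{"type":"number"},"z":{"type":"number"},"ax":{"type":"number"},"ay":{"type":"number"},"az":{"type":"number"}}}},"force":{"type":"number"}},"required":["rows"]}

```bash
mkdir -p pics; ls; cat > h.py <<'E'
import numpy as np, cv2
from station import bot
from scipy.spatial.transform import Rotation as R
def cam(n,save=None):
    c=bot.read_camera(n)
    if save: cv2.imwrite('pics/'+save,c['pixels'][:,:,::-1])
    c['n']=n; c['f']=240/np.tan(np.radians(c['vertical_fov'])/2); c['T']=np.array(c['world_from_camera']); return c
def ray(c,u,v):
    d=np.array([u-c['cx'],v-c['cy']],float)
    if c['n']=='wrist':
        r=np.hypot(*d); th=r/c['f']; k=np.array([*(d/max(r,1e-9)*np.sin(th)),np.cos(th)])
    else: k=np.array([*(d/c['f']),1.])
    k/=np.linalg.norm(k); return c['T'][:3,3],c['T'][:3,:3]@k
def onz(c,u,v,z):
    o,d=ray(c,u,v); return o+d*(z-o[2])/d[2]
def proj(c,p):
    k=c['T'][:3,:3].T@(np.array(p)-c['T'][:3,3])
    if c['n']=='wrist':
        th=np.arctan2(np.hypot(k[0],k[1]),k[2]); r=c['f']*th; s=k[:2]/max(np.hypot(k[0],k[1]),1e-9)*r
    else: s=c['f']*k[:2]/k[2]
    return s+[c['cx'],c['cy']]
def tri(c1,p1,c2,p2):
    o1,d1=ray(c1,*p1);o2,d2=ray(c2,*p2)
    s=np.linalg.lstsq(np.c_[d1,-d2],o2-o1,rcond=None)[0]
    a,b=o1+s[0]*d1,o2+s[1]*d2; return (a+b)/2,np.linalg.norm(a-b)
def rot(q): return R.from_quat([q[1],q[2],q[3],q[0]])
def delta(o,pos,Rm):
    "shift (mm) and rotvec (deg) in tool axes to the target"
    r=rot(o['tool_rot']); return r.inv().apply(np.array(pos)-o['eef_pos'])*1e3, np.degrees((r.inv()*R.from_matrix(Rm)).as_rotvec())
E
python3 - <<'E'
from h import *
np.set_printoptions(precision=4,suppress=True)
for n in ('scene','top','wrist'):
    c=cam(n,n+'0.png'); print(n,c['f'],c['cx'],c['cy'],c['T'])
o=bot.get_obs(); print(o)
E
```

```text
pics
scene 524.2633716025691 330.8041420344978 239.91101794822123 [[-0.8301  0.2933 -0.4742  1.1185]
 [ 0.5574  0.4132 -0.7201  0.9116]
 [-0.0152 -0.8621 -0.5065  0.7341]
 [ 0.      0.      0.      1.    ]]
top 503.7732063361812 318.29052200349935 234.77022738799045 [[-0.0004 -0.9806  0.1962  0.339 ]
 [-0.9996  0.0061  0.0286 -0.0223]
 [-0.0292 -0.1961 -0.9801  1.0504]
 [ 0.      0.      0.      1.    ]]
wrist 371.64829954431775 313.2083926687188 241.98157499733318 [[ 0.2454  0.9223  0.2986  0.0897]
 [ 0.9694 -0.233  -0.077   0.6733]
 [-0.0014  0.3084 -0.9513  0.3734]
 [ 0.      0.      0.      1.    ]]
{'t': 0.15, 'q': array([-1.4301,  0.4776,  0.0224,  1.5562, -0.0115,  1.1093, -0.0831]), 'joint_vel': array([-0.    , -0.0029, -0.0002, -0.0027,  0.0012,  0.0018,  0.0022]), 'joint_torque': array([  0.0024, -59.6929,   1.6101, -28.1493,   0.0126,   0.0065,
        -0.    ]), 'eef_pos': array([0.1661, 0.6538, 0.2306]), 'tool_rot': array([-0.    ,  0.1241,  0.9923, -0.0007]), 'contact_force': array([0.3574, 0.2343, 0.4148]), 'torque': array([0.0034, 0.0422, 0.0249]), 'grasp_force': 0.0, 'gripper_width': 1.0019678152774258}
```

View pics/top0.png

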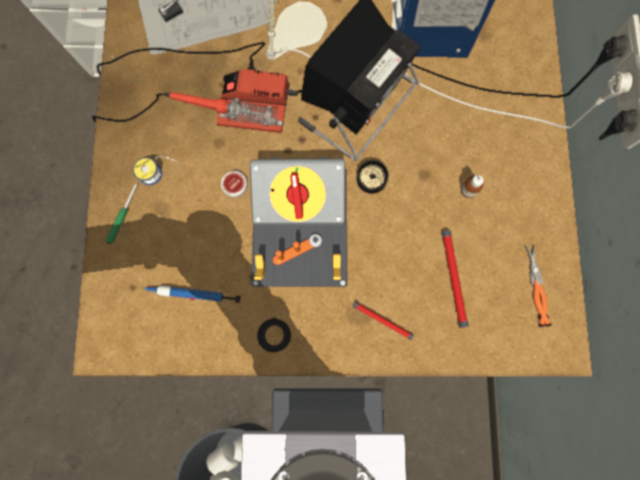

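View pics/scene0.png

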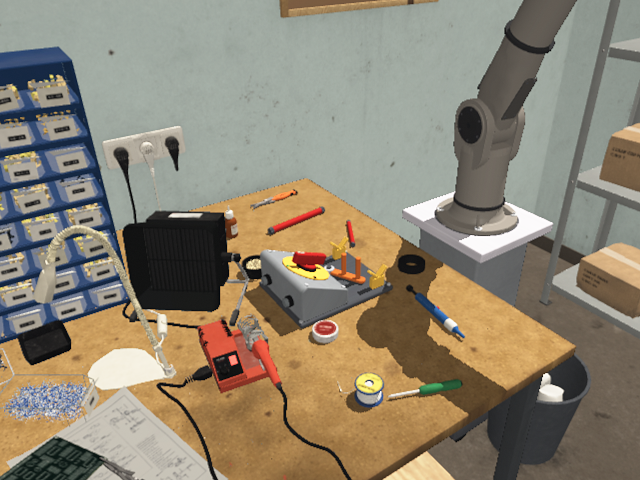

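The top picture shows the isolator at (298,222) facing the robot, its saddles at (259,266) and (337,267), and the hasp pivot at (316,240). In the scene picture the same parts sit at (320,275).

Bar candidates: the long red rod (455,278), the short red rod (383,320), the blue pump (195,293) and the orange pliers (538,285). By size I choose the long rod at (455,278), and I'll check it in one close crop.

```bash
cat > m.py <<'E'
from h import *
np.set_printoptions(precision=4,suppress=True)
c=cam('top'); im=c['pixels']; hsv=cv2.cvtColor(im,cv2.COLOR_RGB2HSV).astype(int)
H,S,V=hsv[...,0],hsv[...,1],hsv[...,2]
def blobs(m,box,amin=15):
    u0,v0,u1,v1=box; z=np.zeros_like(m,np.uint8); z[v0:v1,u0:u1]=m[v0:v1,u0:u1]
    n,l,s,ce=cv2.connectedComponentsWithStats(z); 
    for i in range(1,n):
        if s[i,4]>=amin:
            ys,xs=np.nonzero(l==i); yield s[i],ce[i],cv2.minAreaRect(np.c_[xs,ys].astype(np.float32)),l==i
red=((H<6)|(H>174))&(S>150)&(V>70); yel=(H>20)&(H<32)&(S>150)&(V>120); org=(H>=6)&(H<16)&(S>170)&(V>150)
for nm,m,b in (('red',red,(340,200,500,350)),('handle',red,(260,160,340,225)),('yel',yel,(245,160,350,290)),('org',org,(260,225,335,275))):
    for s,ce,r,_ in blobs(m,b): print(nm,s[4],ce,r)
for nm,b,z in (('long',(430,220,480,335),.009),('short',(345,290,420,345),.009)):
    m=np.zeros_like(red); u0,v0,u1,v1=b
    m[v0:v1,u0:u1]=(red|(V<75))[v0:v1,u0:u1]
    s,ce,r,mm=max(blobs(m,b),key=lambda t:t[0][4])
    ys,xs=np.nonzero(mm); P=np.array([onz(c,x,y,.012)[:2] for x,y in zip(xs,ys)]); q=cv2.minAreaRect((P*1e3).astype(np.float32)); print(nm,q)
a=cv2.resize(im[150:295,240:355],None,fx=4,fy=4,interpolation=cv2.INTER_CUBIC)[:580]
b=cv2.resize(im[215:345,345:485],None,fx=2.4,fy=2.4,interpolation=cv2.INTER_CUBIC)
o=np.zeros((580,800,3),np.uint8); o[:a.shape[0],:a.shape[1]]=a; o[:b.shape[0],462:462+b.shape[1]]=b
cv2.imwrite('pics/crop1.png',o[...,::-1])
E
python3 m.py
```

```text
red 656 [454.4162 278.7881] ((454.2113342285156, 278.46038818359375), (86.1241683959961, 7.862976551055908), 79.3803482055664)
red 294 [382.7109 320.2313] ((382.953857421875, 320.330810546875), (58.29631805419922, 5.085422039031982), 29.744882583618164)
handle 419 [297.3652 196.7876] ((296.7215270996094, 195.55828857421875), (20.104970932006836, 41.3297119140625), 14.74356460571289)
yel 234 [297.0897 194.1752] ((296.9611511230469, 194.64767456054688), (26.925390243530273, 48.0992317199707), 14.743562698364258)
yel 24 [273.4167 190.125 ] ((273.0, 190.0), (6.0, 4.0), 90.0)
yel 76 [336.5    261.1579] ((336.5, 261.0), (12.0, 5.0), 90.0)
yel 80 [258.8875 261.9875] ((259.0, 262.0), (12.0, 6.0), 90.0)
yel 20 [256.95 277.2 ] ((257.0, 277.5), (3.0, 6.0), 90.0)
org 367 [291.5068 251.5995] ((291.0000305175781, 251.00003051757812), (11.627553939819336, 39.35479736328125), 63.43495178222656)
long ((455.1771240234375, -270.767333984375), (175.88475036621094, 15.954545021057129), 7.51324987411499)
short ((369.4866027832031, -122.61538696289062), (116.1100082397461, 10.357311248779297), 60.13661193847656)
```

View pics/crop1.png

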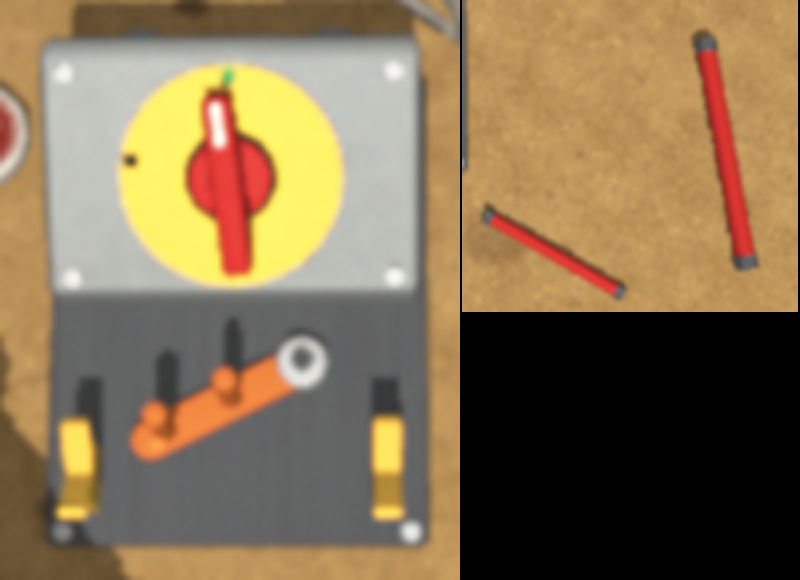

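The crop shows the long rod with two dark hexagonal ends from (703,38) to (745,262). It measures about 200 mm including the ends, so it is the bar. The hub is at (232,175), the white-striped end points to the green dot, the pivot is at (302,361) and the hasp pins are at (152,412) and (225,378). The groove valleys are at about y=473.

```bash
python3 - <<'E'
from h import *
np.set_printoptions(precision=4,suppress=True)
c=cam('top'); s=cam('scene','scene1.png')
P=lambda x,y,z:onz(c,240+(x+.5)/4-.5,150+(y+.5)/4-.5,z)
L,Rr=P(77,473,.042),P(388,472,.042); print('saddles',L,Rr,np.linalg.norm(L-Rr))
fl,fr=P(50,545,.006),P(427,543,.006); print('front',fl,fr,np.linalg.norm(fl-fr))
yv=L-Rr; yaw=np.arctan2(-yv[0],yv[1]); yf=fl-fr; print('yaw',yaw,np.arctan2(-yf[0],yf[1]))
# front wall top edge, z=.05, sides
wl,wr=P(52,292,.05),P(418,290,.05); print('wall',wl,wr,np.linalg.norm(wl-wr))
mid=(wl+wr)/2; X=np.array([np.cos(yaw),np.sin(yaw),0]); O=mid+.018*X; O[2]=0; print('origin via wall',O, 'via plate',(fl+fr)/2+.144*X)
n=np.array([-np.sin(np.radians(25))*X[0],-np.sin(np.radians(25))*X[1],np.cos(np.radians(25))])
o,d=ray(c,240+232.5/4-.5,150+175.5/4-.5); p0=mid
D=o+d*((p0-o)@n)/(d@n); print('disc',D,'grip',D+.023*n, 'proj scene',proj(s,D+.036*n))
piv=P(302,361,.028);print('pivot',piv)
for q in((152,412),(225,378)):print('pin',P(*q,.078))
for q in ((703,38),(745,262)):
    u=345+(q[0]-462)/2.4;v=215+q[1]/2.4; print('rod end',onz(c,u,v,.012))
cv2.imwrite('pics/crop2.png',cv2.resize(s['pixels'][220:330,235:400,::-1],None,fx=4.5,fy=4.5,interpolation=cv2.INTER_CUBIC))
E
```

```text
saddles [0.4733 0.1274 0.042 ] [ 0.4731 -0.0298  0.042 ] 0.15717282822283227
front [0.4404 0.146  0.006 ] [ 0.4408 -0.05    0.006 ] 0.1959175012725194
yaw -0.0010707185140756833 0.0020370490154747374
wall [0.5654 0.1411 0.05  ] [ 0.5651 -0.0457  0.05  ] 0.18681556076102718
origin via wall [0.5833 0.0477 0.    ] via plate [0.5846 0.0478 0.006 ]
disc [0.6193 0.0477 0.0752] grip [0.6096 0.0477 0.0961] proj scene [310.8351 254.1018]
pivot [0.5329 0.0141 0.028 ]
pin [0.4984 0.0858 0.078 ]
pin [0.5152 0.0501 0.078 ]
rod end [ 0.5536 -0.2579  0.012 ]
rod end [ 0.3614 -0.2834  0.012 ]
```

View pics/crop2.png

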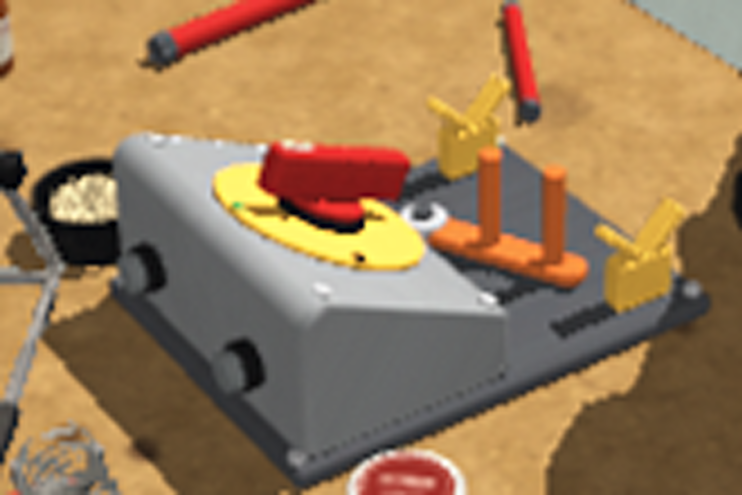

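The second scene view agrees with the top view. The handle is at (335,172) and the pins are at (489,200) and (553,215). The handle is at about 0.12 rad and the hasp at about 0.1 rad. Next I work out the move to a point above the handle.

```bash
cat > t.py <<'E'
from h import *
np.set_printoptions(precision=2,suppress=True)
G=np.array([.6096,.0477,.0961]); th=np.radians(25)
n=np.array([-np.sin(th),0,np.cos(th)]); u=np.array([np.cos(th),0,np.sin(th)]); yy=np.array([0,1.,0])
def handleR(a):
    b=np.cos(a)*u+np.sin(a)*yy; w=np.cross(n,b); return np.c_[-b,w,-n]
def vertR(psi): # tool y at angle psi from world x, pointing down
    y=np.array([np.cos(psi),np.sin(psi),0]); z=np.array([0,0,-1.]); return np.c_[np.cross(y,z),y,z]
def go(pos,Rm):
    d,a=delta(bot.get_obs(),pos,Rm); print('shift',d,'rot',a,'q',bot.get_obs()['q'])
E
python3 -c "
from t import *
go(G+.09*n,handleR(.12))"
```

```text
shift [-542.18 -487.78   53.66] rot [ -1.65 -25.09 -20.79] q [-1.43  0.48  0.02  1.56 -0.01  1.11 -0.08]
```

>>> {"fn": "jog_arm", "kwargs": {
  "rows": [
    {"x": -34, "y": -30},
    {"x": -34, "y": -30},
    {"x": -34, "y": -30},
    {"x": -34, "y": -30},
    {"x": -34, "y": -30},
    {"x": -34, "y": -30},
    {"x": -34, "y": -30},
    {"x": -34, "y": -30}
  ]
}}

```text
invalid input
```

>>> {"fn": "jog_arm", "kwargs": {
  "rows": [
    {"x": -34, "y": -30, "fingers": 50},
    {"x": -34, "y": -30},
    {"x": -34, "y": -30},
    {"x": -34, "y": -30},
    {"x": -34, "y": -30},
    {"x": -34, "y": -30},
    {"x": -34, "y": -30},
    {"x": -34, "y": -30}
  ]
}}

```text
invalid input
```

```bash
python3 -c "
from t import *
go(G+.09*n,handleR(.12))"
```

```text
shift [-542.18 -487.78   53.66] rot [ -1.65 -25.09 -20.79] q [-1.43  0.48  0.02  1.56 -0.01  1.11 -0.08]
```

Each row probably needs every field filled in.

>>> {"fn": "jog_arm", "kwargs": {
  "rows": [
    {"x": -34, "y": -30, "z": 0, "ax": 0, "ay": 0, "az": 0, "fingers": 50},
    {"x": -34, "y": -30, "z": 0, "ax": 0, "ay": 0, "az": 0, "fingers": 50},
    {"x": -34, "y": -30, "z": 0, "ax": 0, "ay": 0, "az": 0, "fingers": 50},
    {"x": -34, "y": -30, "z": 0, "ax": 0, "ay": 0, "az": 0, "fingers": 50},
    {"x": -34, "y": -30, "z": 0, "ax": 0, "ay": 0, "az": 0, "fingers": 50},
    {"x": -34, "y": -30, "z": 0, "ax": 0, "ay": 0, "az": 0, "fingers": 50},
    {"x": -34, "y": -30, "z": 0, "ax": 0, "ay": 0, "az": 0, "fingers": 50},
    {"x": -34, "y": -30, "z": 0, "ax": 0, "ay": 0, "az": 0, "fingers": 50}
  ]
}}

```text
t: 1.1
eef_pos: [0.3716, 0.353, 0.2316]
tool_rot: [0.0, 0.124, 0.992, 0.0]
contact_force: [0.6, 0.6, 0.2]
gripper_width: 0.587
grasp_force: 0.0
```

>>> {"fn": "jog_arm", "kwargs": {
  "rows": [
    {"x": -34, "y": -30, "z": 0, "ax": 0, "ay": 0, "az": 0, "fingers": 50},
    {"x": -34, "y": -30, "z": 0, "ax": 0, "ay": 0, "az": 0, "fingers": 50},
    {"x": -34, "y": -30, "z": 0, "ax": 0, "ay": 0, "az": 0, "fingers": 50},
    {"x": -34, "y": -30, "z": 0, "ax": 0, "ay": 0, "az": 0, "fingers": 50},
    {"x": -34, "y": -30, "z": 0, "ax": 0, "ay": 0, "az": 0, "fingers": 50},
    {"x": -34, "y": -30, "z": 0, "ax": 0, "ay": 0, "az": 0, "fingers": 50},
    {"x": -34, "y": -30, "z": 0, "ax": 0, "ay": 0, "az": 0, "fingers": 50},
    {"x": -34, "y": -30, "z": 0, "ax": 0, "ay": 0, "az": 0, "fingers": 50}
  ]
}}

```text
t: 1.9
eef_pos: [0.5761, 0.0535, 0.2315]
tool_rot: [0.0, 0.124, 0.992, 0.0]
contact_force: [0.1, 0.6, 0.9]
gripper_width: 0.583
grasp_force: 0.0
```

```bash
python3 -c "
from t import *
go(G+.09*n,handleR(.12))"
```

```text
shift [ 2.94 -6.8  53.81] rot [ -1.59 -25.07 -20.78] q [-0.48  0.33  0.35  1.81 -0.13  1.03  1.24]
```

>>> {"fn": "jog_arm", "kwargs": {
  "rows": [
    {"x": 0, "y": 0, "z": 0, "ax": 0, "ay": 0, "az": 8.5, "fingers": 50},
    {"x": 0, "y": 0, "z": 0, "ax": 0, "ay": 0, "az": 8.5, "fingers": 50},
    {"x": 0, "y": 0, "z": 0, "ax": 0, "ay": 0, "az": 8.5, "fingers": 50},
    {"x": 0, "y": 0, "z": 0, "ax": 0, "ay": 0, "az": 8.5, "fingers": 50},
    {"x": 0, "y": 0, "z": 0, "ax": 0, "ay": 0, "az": 8.5, "fingers": 50},
    {"x": 0, "y": 0, "z": 0, "ax": 0, "ay": 0, "az": 8.5, "fingers": 50},
    {"x": 0, "y": 0, "z": 0, "ax": 0, "ay": 0, "az": 8.5, "fingers": 50},
    {"x": 0, "y": 0, "z": 0, "ax": 0, "ay": 0, "az": 8.5, "fingers": 50}
  ]
}}

```text
t: 2.7
eef_pos: [0.5752, 0.0552, 0.2313]
tool_rot: [-0.0, 0.66, 0.751, 0.0]
contact_force: [0.6, -0.2, -0.1]
gripper_width: 0.586
grasp_force: 0.0
```

>>> {"fn": "jog_arm", "kwargs": {
  "rows": [
    {"x": 0, "y": 0, "z": 0, "ax": 0, "ay": 0, "az": 8.5, "fingers": 50},
    {"x": 0, "y": 0, "z": 0, "ax": 0, "ay": 0, "az": 8.5, "fingers": 50},
    {"x": 0, "y": 0, "z": 0, "ax": 0, "ay": 0, "az": 8.5, "fingers": 50},
    {"x": 0, "y": 0, "z": 0, "ax": 0, "ay": 0, "az": 8.5, "fingers": 50},
    {"x": 0, "y": 0, "z": 0, "ax": 0, "ay": 0, "az": 8.5, "fingers": 50},
    {"x": 0, "y": 0, "z": 0, "ax": 0, "ay": 0, "az": 8.5, "fingers": 50},
    {"x": 0, "y": 0, "z": 0, "ax": 0, "ay": 0, "az": 8.5, "fingers": 50},
    {"x": 0, "y": 0, "z": 0, "ax": 0, "ay": 0, "az": 8.5, "fingers": 50}
  ]
}}

```text
t: 3.5
eef_pos: [0.5752, 0.0552, 0.2314]
tool_rot: [-0.0, 0.967, 0.254, 0.0]
contact_force: [-0.6, 0.7, -0.6]
gripper_width: 0.585
grasp_force: 0.0
```

```bash
cat >> t.py <<'E'
Z=np.diag([-1.,-1,1])
E
python3 -c "
from t import *
go(G+.09*n,handleR(.12)@Z)"
```

```text
shift [-6.89  4.77 53.69] rot [-7.85 23.9  22.17] q [-0.86  0.42  0.88  1.84 -0.37  1.06 -0.9 ]
```

>>> {"fn": "jog_arm", "kwargs": {
  "rows": [
    {"x": -7, "y": 5, "z": 30, "ax": 0, "ay": 0, "az": 0, "fingers": 50},
    {"x": 0, "y": 0, "z": 23.7, "ax": 0, "ay": 0, "az": 0, "fingers": 50},
    {"x": 0, "y": 0, "z": 0, "ax": -1.96, "ay": 5.98, "az": 5.54, "fingers": 50},
    {"x": 0, "y": 0, "z": 0, "ax": -1.96, "ay": 5.98, "az": 5.54, "fingers": 50},
    {"x": 0, "y": 0, "z": 0, "ax": -1.96, "ay": 5.98, "az": 5.54, "fingers": 50},
    {"x": 0, "y": 0, "z": 0, "ax": -1.96, "ay": 5.98, "az": 5.54, "fingers": 50},
    {"x": 0, "y": 0, "z": 0, "ax": 0, "ay": 0, "az": 0, "fingers": 50},
    {"x": 0, "y": 0, "z": 0, "ax": 0, "ay": 0, "az": 0, "fingers": 50}
  ]
}}

```text
t: 4.3
eef_pos: [0.5716, 0.0482, 0.1778]
tool_rot: [0.012, 0.974, 0.063, 0.215]
contact_force: [1.7, 0.0, 0.4]
gripper_width: 0.588
grasp_force: 0.0
```

```bash
python3 -c "
from t import *
go(G-.009*n,handleR(.12)@Z)
c=cam('wrist','w1.png'); print(proj(c,G+.013*n),c['T'][:3,3])"
```

```text
shift [-0.04  0.91 99.13] rot [-0.25  0.08  0.51] q [-1.07  0.3   0.97  2.23 -0.54  0.35 -1.13]
[314.43 254.28] [0.58 0.06 0.34]
```

View pics/w1.png

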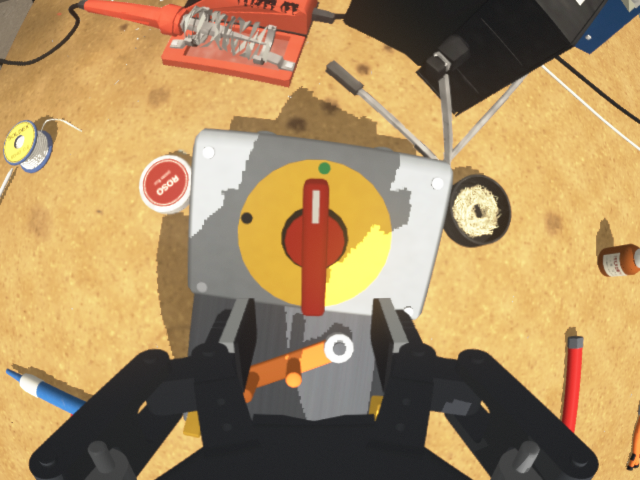

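The wrist picture shows the bar vertical, from (316,180) to (313,315), with the fingers straddling it symmetrically. The prediction is within about 2 mm, so I descend.

>>> {"fn": "jog_arm", "kwargs": {
  "rows": [
    {"x": 0, "y": 0.5, "z": 20, "ax": 0, "ay": 0, "az": 0, "fingers": 50},
    {"x": 0, "y": 0, "z": 20, "ax": 0, "ay": 0, "az": 0, "fingers": 50},
    {"x": 0, "y": 0, "z": 20, "ax": 0, "ay": 0, "az": 0, "fingers": 50},
    {"x": 0, "y": 0, "z": 20, "ax": 0, "ay": 0, "az": 0, "fingers": 50},
    {"x": 0, "y": 0, "z": 10, "ax": 0, "ay": 0, "az": 0, "fingers": 50},
    {"x": 0, "y": 0, "z": 7, "ax": 0, "ay": 0, "az": 0, "fingers": 50},
    {"x": 0, "y": 0, "z": 0, "ax": 0, "ay": 0, "az": 0, "fingers": 8},
    {"x": 0, "y": 0, "z": 0, "ax": 0, "ay": 0, "az": 0, "fingers": 8}
  ],
  "force": 40
}}

```text
t: 5.15
eef_pos: [0.614, 0.0467, 0.0899]
tool_rot: [0.012, 0.974, 0.062, 0.216]
contact_force: [-0.9, -0.1, -0.3]
gripper_width: 0.254
grasp_force: 0.0
```

>>> {"fn": "jog_arm", "kwargs": {
  "rows": [
    {"x": 0, "y": 0, "z": 0, "ax": 0, "ay": 0, "az": 0, "fingers": 8},
    {"x": 0, "y": 0, "z": 0, "ax": 0, "ay": 0, "az": 0, "fingers": 8},
    {"x": 0, "y": 0, "z": 0, "ax": 0, "ay": 0, "az": 0, "fingers": 8},
    {"x": 0, "y": 0, "z": 0, "ax": 0, "ay": 0, "az": 0, "fingers": 8},
    {"x": 0, "y": 0, "z": 0, "ax": 0, "ay": 0, "az": 0, "fingers": 8},
    {"x": 0, "y": 0, "z": 0, "ax": 0, "ay": 0, "az": 0, "fingers": 8},
    {"x": 0, "y": 0, "z": 0, "ax": 0, "ay": 0, "az": -2, "fingers": 8},
    {"x": 0, "y": 0, "z": 0, "ax": 0, "ay": 0, "az": -6, "fingers": 8}
  ]
}}

```text
t: 5.95
eef_pos: [0.6135, 0.0482, 0.0902]
tool_rot: [0.027, 0.967, 0.131, 0.215]
contact_force: [4.6, 3.2, -6.5]
gripper_width: 0.177
grasp_force: 41.7
```

>>> {"fn": "jog_arm", "kwargs": {
  "rows": [
    {"x": 0, "y": 0, "z": 0, "ax": 0, "ay": 0, "az": -7.5, "fingers": 8},
    {"x": 0, "y": 0, "z": 0, "ax": 0, "ay": 0, "az": -7.5, "fingers": 8},
    {"x": 0, "y": 0, "z": 0, "ax": 0, "ay": 0, "az": -7.5, "fingers": 8},
    {"x": 0, "y": 0, "z": 0, "ax": 0, "ay": 0, "az": -7.5, "fingers": 8},
    {"x": 0, "y": 0, "z": 0, "ax": 0, "ay": 0, "az": -7.5, "fingers": 8},
    {"x": 0, "y": 0, "z": 0, "ax": 0, "ay": 0, "az": -7.5, "fingers": 8},
    {"x": 0, "y": 0, "z": 0, "ax": 0, "ay": 0, "az": -7.5, "fingers": 8},
    {"x": 0, "y": 0, "z": 0, "ax": 0, "ay": 0, "az": -7.5, "fingers": 8}
  ]
}}

```text
t: 6.75
eef_pos: [0.6129, 0.049, 0.0899]
tool_rot: [0.131, 0.771, 0.599, 0.172]
contact_force: [2.8, 4.4, -5.1]
gripper_width: 0.176
grasp_force: 41.9
```

```bash
python3 -c "
from t import *
go(G-.009*n,handleR(1.4)@Z);print(bot.get_obs()['torque'])"
```

```text
shift [-1.34 -0.01  1.99] rot [-0.06 -0.28 -4.62] q [-0.64  0.46  0.51  2.18 -0.83  0.17  0.31]
[0.78 0.3  0.16]
```

>>> {"fn": "jog_arm", "kwargs": {
  "rows": [
    {"x": 0, "y": 0, "z": 0, "ax": 0, "ay": 0, "az": -2, "fingers": 8},
    {"x": 0, "y": 0, "z": 0, "ax": 0, "ay": 0, "az": -2, "fingers": 8},
    {"x": 0, "y": 0, "z": 0, "ax": 0, "ay": 0, "az": -1.5, "fingers": 8},
    {"x": 0, "y": 0, "z": 0, "ax": 0, "ay": 0, "az": -1, "fingers": 8},
    {"x": 0, "y": 0, "z": 0, "ax": 0, "ay": 0, "az": -1, "fingers": 8},
    {"x": 0, "y": 0, "z": 0, "ax": 0, "ay": 0, "az": 0, "fingers": 8},
    {"x": 0, "y": 0, "z": 0, "ax": 0, "ay": 0, "az": 0, "fingers": 8},
    {"x": 0, "y": 0, "z": 0, "ax": 0, "ay": 0, "az": 0, "fingers": 8}
  ]
}}

```text
t: 7.55
eef_pos: [0.6127, 0.049, 0.0899]
tool_rot: [0.141, 0.733, 0.645, 0.164]
contact_force: [2.7, 6.1, -4.9]
gripper_width: 0.179
grasp_force: 52.2
```

```bash
python3 -c "
from t import *
go(G-.009*n,handleR(1.4)@Z);print(bot.get_obs()['torque'],bot.get_obs()['q'][5])"
```

```text
shift [-1.3  -0.05  2.01] rot [-0.06 -0.29  2.39] q [-0.64  0.46  0.51  2.18 -0.83  0.17  0.44]
[ 1.38  0.38 -0.56] 0.17244533876635545
```

Torque about the axis rose to about 1.1 N m while the tool stands slightly past 1.40 rad, so the handle is at its stop. I release and retract.

>>> {"fn": "jog_arm", "kwargs": {
  "rows": [
    {"x": 0, "y": 0, "z": 0, "ax": 0, "ay": 0, "az": 1.5, "fingers": 45},
    {"x": 0, "y": 0, "z": 0, "ax": 0, "ay": 0, "az": 0, "fingers": 45},
    {"x": 0, "y": 0, "z": 0, "ax": 0, "ay": 0, "az": 0, "fingers": 45},
    {"x": 0, "y": 0, "z": -10, "ax": 0, "ay": 0, "az": 0, "fingers": 45},
    {"x": 0, "y": 0, "z": -20, "ax": 0, "ay": 0, "az": 0, "fingers": 45},
    {"x": 0, "y": 0, "z": -25, "ax": 0, "ay": 0, "az": 0, "fingers": 45},
    {"x": 0, "y": 0, "z": -25, "ax": 0, "ay": 0, "az": 0, "fingers": 45},
    {"x": 0, "y": 0, "z": -20, "ax": 0, "ay": 0, "az": 0, "fingers": 45}
  ]
}}

```text
t: 8.35
eef_pos: [0.5699, 0.0461, 0.1813]
tool_rot: [0.14, 0.741, 0.635, 0.165]
contact_force: [-0.4, 0.2, -0.0]
gripper_width: 0.52
grasp_force: 0.0
```

```bash
cat >> t.py <<'E'
Hg=np.array([.5329,.0141,0]); a0=np.arctan2(.0717,-.0345)
E
python3 -c "
from t import *
c=cam('top'); im=c['pixels']
cv2.imwrite('pics/crop3.png',cv2.resize(im[150:295,240:355,::-1],None,fx=4,fy=4,interpolation=cv2.INTER_CUBIC))
p=np.array([.4984,.0858,.13])
for psi in (a0+np.pi/2,a0-np.pi/2): go(p,vertR(psi))"
```

```text
shift [ 25.27 -92.35  17.66] rot [  4.59 -32.9  142.52] q [-1.11  0.3   1.02  2.23 -0.56  0.36  0.17]
shift [ 25.27 -92.35  17.66] rot [ 25.24   3.52 -33.95] q [-1.11  0.3   1.02  2.23 -0.56  0.36  0.17]
```

View pics/crop3.png

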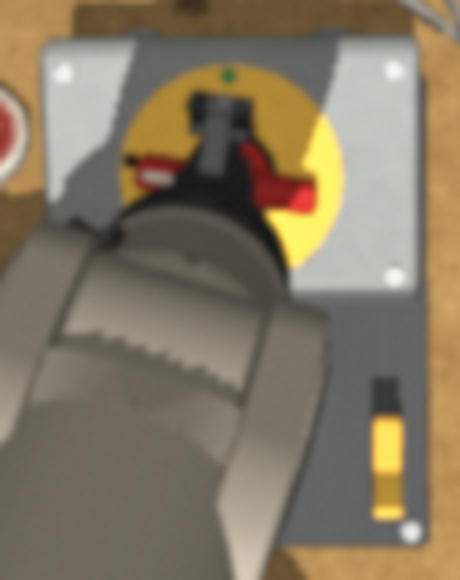

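The crop shows the white-striped end of the handle at (155,175), next to the black dot at (130,160), so the isolator is off. Next is the hasp.

>>> {"fn": "jog_arm", "kwargs": {
  "rows": [
    {"x": 8.4, "y": -30.8, "z": 5.9, "ax": 0, "ay": 0, "az": 0, "fingers": 40},
    {"x": 8.4, "y": -30.8, "z": 5.9, "ax": 0, "ay": 0, "az": 0, "fingers": 40},
    {"x": 8.4, "y": -30.8, "z": 5.9, "ax": 0, "ay": 0, "az": 0, "fingers": 40},
    {"x": 0, "y": 0, "z": 0, "ax": 5.05, "ay": 0.7, "az": -6.79, "fingers": 40},
    {"x": 0, "y": 0, "z": 0, "ax": 5.05, "ay": 0.7, "az": -6.79, "fingers": 40},
    {"x": 0, "y": 0, "z": 0, "ax": 5.05, "ay": 0.7, "az": -6.79, "fingers": 40},
    {"x": 0, "y": 0, "z": 0, "ax": 5.05, "ay": 0.7, "az": -6.79, "fingers": 40},
    {"x": 0, "y": 0, "z": 0, "ax": 5.05, "ay": 0.7, "az": -6.79, "fingers": 40}
  ]
}}

```text
t: 9.2
eef_pos: [0.4989, 0.0851, 0.1276]
tool_rot: [-0.001, 0.53, 0.848, -0.002]
contact_force: [-0.3, 0.8, 0.1]
gripper_width: 0.468
grasp_force: 0.0
```

```bash
python3 -c "
from t import *
go(np.array([.4984,.0858,.042]),vertR(a0-np.pi/2))
c=cam('wrist','w2.png'); print(proj(c,[.4984,.0858,.078]),proj(c,[.5329,.0141,.028]))
print(bot.get_obs()['eef_pos'])"
```

```text
shift [ 0.8   0.27 85.57] rot [-0.29 -0.01  0.24] q [-0.91  0.43  0.78  2.08 -0.43  0.79  0.59]
[313.03 268.78] [312.88 339.84]
[0.5  0.09 0.13]
```

View pics/w2.png

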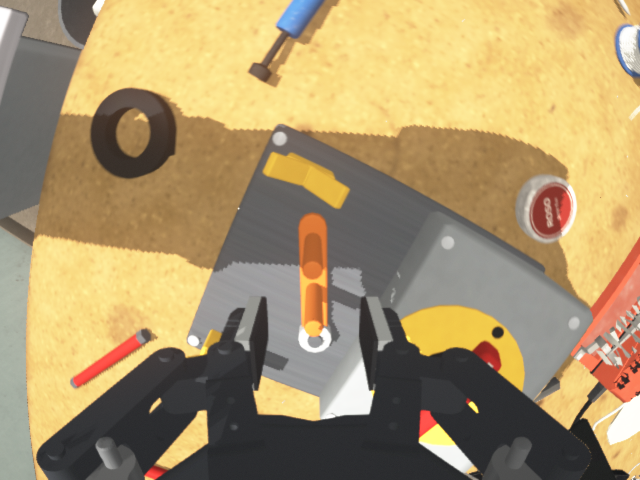

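The wrist picture shows the outer pin top at (313,269) and the pivot at (315,339), both as predicted and centred between the fingers. I descend and grip it.

>>> {"fn": "jog_arm", "kwargs": {
  "rows": [
    {"x": 0.8, "y": 0.3, "z": 20, "ax": 0, "ay": 0, "az": 0, "fingers": 40},
    {"x": 0, "y": 0, "z": 20, "ax": 0, "ay": 0, "az": 0, "fingers": 40},
    {"x": 0, "y": 0, "z": 20, "ax": 0, "ay": 0, "az": 0, "fingers": 40},
    {"x": 0, "y": 0, "z": 15, "ax": 0, "ay": 0, "az": 0, "fingers": 40},
    {"x": 0, "y": 0, "z": 8, "ax": 0, "ay": 0, "az": 0, "fingers": 40},
    {"x": 0, "y": 0, "z": 0, "ax": 0, "ay": 0, "az": 0, "fingers": 4},
    {"x": 0, "y": 0, "z": 0, "ax": 0, "ay": 0, "az": 0, "fingers": 4},
    {"x": 0, "y": 0, "z": 0, "ax": 0, "ay": 0, "az": 0, "fingers": 4}
  ],
  "force": 25
}}

```text
t: 10.05
eef_pos: [0.4988, 0.0865, 0.0449]
tool_rot: [0.0, 0.532, 0.847, -0.001]
contact_force: [-0.0, -0.6, -3.5]
gripper_width: 0.13
grasp_force: 25.1
```

>>> {"fn": "jog_arm", "kwargs": {
  "rows": [
    {"x": 0, "y": 0, "z": 0, "ax": 0, "ay": 0, "az": 0, "fingers": 4},
    {"x": 0, "y": 0, "z": 0, "ax": 0, "ay": 0, "az": 0, "fingers": 4},
    {"x": 0, "y": 0, "z": 0, "ax": 0, "ay": 0, "az": 0, "fingers": 4},
    {"x": 0, "y": 0, "z": 0, "ax": 0, "ay": 0, "az": 0, "fingers": 4},
    {"x": 0, "y": 0, "z": 0, "ax": 0, "ay": 0, "az": 0, "fingers": 4},
    {"x": 0, "y": 0, "z": 0, "ax": 0, "ay": 0, "az": 0, "fingers": 4},
    {"x": 0, "y": 0, "z": 0, "ax": 0, "ay": 0, "az": 0, "fingers": 4},
    {"x": 0, "y": 0, "z": 0, "ax": 0, "ay": 0, "az": 0, "fingers": 4}
  ]
}}

```text
t: 10.85
eef_pos: [0.4988, 0.0865, 0.0447]
tool_rot: [-0.0, 0.532, 0.847, -0.001]
contact_force: [-1.0, -0.8, 5.8]
gripper_width: 0.131
grasp_force: 26.0
```

```bash
python3 -c "
from t import *
o=bot.get_obs(); r=rot(o['tool_rot']); p=np.array(o['eef_pos']); rv=p-Hg; a=np.arctan2(rv[1],rv[0]); rr=np.hypot(*rv[:2]); print(np.degrees(a),rr)
for d in (4,8): print(d, r.inv().apply([.079*(np.cos(a+np.radians(d))-np.cos(a)),.079*(np.sin(a+np.radians(d))-np.sin(a)),0])*1e3)"
```

```text
115.23433845736668 0.08004183912697604
4 [-0.15 -5.51  0.01]
8 [ -0.68 -11.     0.02]
```

>>> {"fn": "jog_arm", "kwargs": {
  "rows": [
    {"x": -0.7, "y": -11, "z": 0, "ax": 0, "ay": 0, "az": -8, "fingers": 4},
    {"x": -0.7, "y": -11, "z": 0, "ax": 0, "ay": 0, "az": -8, "fingers": 4},
    {"x": -0.7, "y": -11, "z": 0, "ax": 0, "ay": 0, "az": -8, "fingers": 4},
    {"x": -0.7, "y": -11, "z": 0, "ax": 0, "ay": 0, "az": -8, "fingers": 4},
    {"x": -0.7, "y": -11, "z": 0, "ax": 0, "ay": 0, "az": -8, "fingers": 4},
    {"x": -0.7, "y": -11, "z": 0, "ax": 0, "ay": 0, "az": -8, "fingers": 4},
    {"x": -0.7, "y": -11, "z": 0, "ax": 0, "ay": 0, "az": -8, "fingers": 4},
    {"x": -0.4, "y": -5.5, "z": 0, "ax": 0, "ay": 0, "az": -4, "fingers": 4}
  ]
}}

```text
t: 11.65
eef_pos: [0.4538, 0.0207, 0.0448]
tool_rot: [-0.001, 0.036, 0.999, -0.001]
contact_force: [0.1, -1.4, 1.6]
gripper_width: 0.13
grasp_force: 25.7
```

```bash
python3 -c "
from t import *
o=bot.get_obs(); rv=np.array(o['eef_pos'])-Hg; print(np.degrees(np.arctan2(rv[1],rv[0])),np.hypot(*rv[:2]),o['q'],o['torque'])
go(np.array([.4534,.0141,.045]),vertR(np.pi-np.pi/2))"
```

```text
175.23364964884456 0.07937862384964216 [-0.48  0.44  0.36  2.23 -0.3   0.52  1.61] [-0.1  -0.06 -0.11]
shift [-0.08 -6.61 -0.21] rot [-0.1  -0.06 -4.09] q [-0.48  0.44  0.36  2.23 -0.3   0.52  1.61]
```

Push on until the hasp stop, a few mm past nominal.

>>> {"fn": "jog_arm", "kwargs": {
  "rows": [
    {"x": 0, "y": -3, "z": 0, "ax": 0, "ay": 0, "az": -2, "fingers": 4},
    {"x": 0, "y": -3, "z": 0, "ax": 0, "ay": 0, "az": -2, "fingers": 4},
    {"x": 0, "y": -2, "z": 0, "ax": 0, "ay": 0, "az": 0, "fingers": 4},
    {"x": 0, "y": -1, "z": 0, "ax": 0, "ay": 0, "az": 0, "fingers": 4},
    {"x": 0, "y": -1, "z": 0, "ax": 0, "ay": 0, "az": 0, "fingers": 4},
    {"x": 0, "y": 0, "z": 0, "ax": 0, "ay": 0, "az": 0, "fingers": 4},
    {"x": 0, "y": 0, "z": 0, "ax": 0, "ay": 0, "az": 0, "fingers": 4},
    {"x": 0, "y": 0, "z": 0, "ax": 0, "ay": 0, "az": 0, "fingers": 4}
  ]
}}

```text
t: 12.45
eef_pos: [0.4535, 0.0142, 0.0448]
tool_rot: [-0.001, 0.002, 1.0, 0.0]
contact_force: [-2.2, 7.2, 4.0]
gripper_width: 0.131
grasp_force: 25.9
```

The tool is stopped at the nominal angle with a 7 N reaction, so the hasp is fully out. I ease off, release and go up.

>>> {"fn": "jog_arm", "kwargs": {
  "rows": [
    {"x": 0, "y": 3, "z": 0, "ax": 0, "ay": 0, "az": 0, "fingers": 4},
    {"x": 0, "y": 0, "z": 0, "ax": 0, "ay": 0, "az": 0, "fingers": 32},
    {"x": 0, "y": 0, "z": 0, "ax": 0, "ay": 0, "az": 0, "fingers": 32},
    {"x": 0, "y": 0, "z": 0, "ax": 0, "ay": 0, "az": 0, "fingers": 32},
    {"x": 0, "y": 0, "z": -10, "ax": 0, "ay": 0, "az": 0, "fingers": 32},
    {"x": 0, "y": 0, "z": -30, "ax": 0, "ay": 0, "az": 0, "fingers": 32},
    {"x": 0, "y": 0, "z": -40, "ax": 0, "ay": 0, "az": 0, "fingers": 32},
    {"x": 0, "y": 0, "z": -40, "ax": 0, "ay": 0, "az": 0, "fingers": 32}
  ]
}}

```text
t: 13.25
eef_pos: [0.453, 0.0142, 0.1662]
tool_rot: [-0.001, 0.003, 1.0, -0.001]
contact_force: [0.7, 0.5, -0.2]
gripper_width: 0.374
grasp_force: 0.0
```

>>> {"fn": "jog_arm", "kwargs": {
  "rows": [
    {"x": 0, "y": -36, "z": 0, "ax": 0, "ay": 0, "az": 0, "fingers": 60},
    {"x": 0, "y": -36, "z": 0, "ax": 0, "ay": 0, "az": 0, "fingers": 60},
    {"x": 0, "y": -36, "z": 0, "ax": 0, "ay": 0, "az": 0, "fingers": 60},
    {"x": 0, "y": -36, "z": 0, "ax": 0, "ay": 0, "az": 0, "fingers": 60},
    {"x": 0, "y": -36, "z": 0, "ax": 0, "ay": 0, "az": 0, "fingers": 60},
    {"x": 0, "y": -36, "z": 0, "ax": 0, "ay": 0, "az": 0, "fingers": 60},
    {"x": 0, "y": -36, "z": 0, "ax": 0, "ay": 0, "az": 0, "fingers": 60},
    {"x": 0, "y": -36, "z": 0, "ax": 0, "ay": 0, "az": -7.5, "fingers": 60}
  ]
}}

```text
t: 14.05
eef_pos: [0.4518, -0.2747, 0.1658]
tool_rot: [-0.001, -0.064, 0.998, -0.001]
contact_force: [0.8, 0.9, 0.1]
gripper_width: 0.703
grasp_force: 0.0
```

```bash
cat > rod.py <<'E'
from t import *
c=cam('wrist'); im=c['pixels']; hsv=cv2.cvtColor(im,cv2.COLOR_RGB2HSV).astype(int)
m=(((hsv[...,0]<7)|(hsv[...,0]>173))&(hsv[...,1]>140)&(hsv[...,2]>60)).astype(np.uint8)
n_,l,s,ce=cv2.connectedComponentsWithStats(m)
for i in range(1,n_):
    if s[i,4]<300: continue
    ys,xs=np.nonzero(l==i); P=np.array([onz(c,x,y,.012)[:2]*1e3 for x,y in zip(xs,ys)],np.float32); print(s[i],cv2.minAreaRect(P))
cv2.imwrite('pics/w3.png',im[...,::-1]); print(bot.get_obs()['eef_pos']*1e3)
t=cam('top'); cv2.imwrite('pics/crop4.png',cv2.resize(t['pixels'][150:295,240:355,::-1],None,fx=4,fy=4,interpolation=cv2.INTER_CUBIC))
E
python3 rod.py; python3 -c "
from t import *
go(np.array([.4575,-.2707,.15]),vertR(np.pi/2+np.radians(7.5)))"
```

```text
[ 446  105   94   96 1517] ((369.93267822265625, -125.52883911132812), (118.98979949951172, 11.653241157531738), 59.94683074951172)
[ 304  119   21  205 3907] ((456.9905090332031, -273.08929443359375), (179.59559631347656, 16.007030487060547), 7.802190780639648)
[ 564  404   60   35 1019] ((707.0572509765625, 192.50115966796875), (195.59072875976562, 54.23137664794922), 65.66429901123047)
[ 450.66 -281.95  166.63]
shift [-7.8   7.75 16.3 ] rot [-0.3  -0.08 -0.53] q [-0.01  0.35  0.55  2.   -0.23  0.86  2.36]
```

View pics/w3.png

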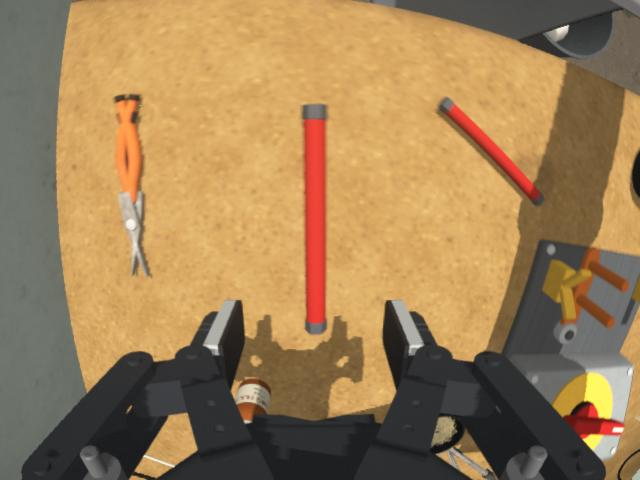

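The wrist picture shows the long rod with its red part from (315,118) to (316,320), standing straight between the fingers. I check that the arm has settled.

```bash
python3 rod.py; python3 -c "
from t import *
print(bot.get_obs()['joint_vel'])
go(np.array([.457,-.272,.004]),vertR(np.pi/2+np.radians(7.7)))"
```

```text
[ 453  107   92   96 1479] ((370.67315673828125, -123.72860717773438), (118.69684600830078, 11.929220199584961), 59.68460464477539)
[ 312  121   21  204 4036] ((456.78472900390625, -271.61029052734375), (179.4394073486328, 16.80817985534668), 7.41555118560791)
[ 566  404   61   36 1108] ((710.93017578125, 193.738525390625), (196.25595092773438, 57.88229751586914), 65.22957611083984)
[ 451.09 -276.3   165.9 ]
[-0.04 -0.01 -0.02  0.02 -0.01 -0.   -0.01]
shift [ -6.07   1.8  161.53] rot [-0.09 -0.12 -0.71] q [-0.01  0.35  0.54  2.   -0.23  0.86  2.35]
```

View pics/crop4.png

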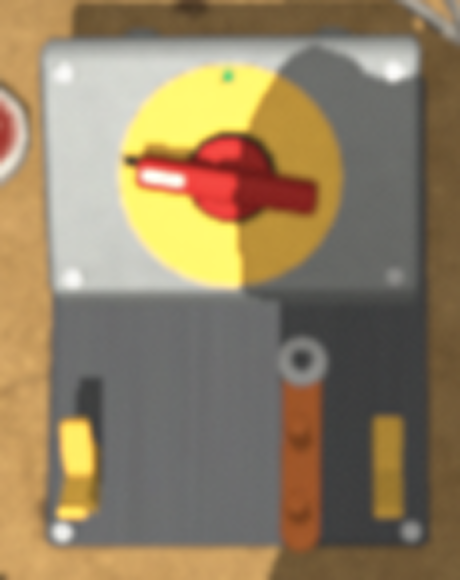

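The crop shows the hasp arm straight out towards the robot at (300,460) and the handle at the black dot, so both are done. I descend over the bar.

>>> {"fn": "jog_arm", "kwargs": {
  "rows": [
    {"x": -6, "y": 2, "z": 20, "ax": 0, "ay": 0, "az": 0, "fingers": 60},
    {"x": 0, "y": 0, "z": 30, "ax": 0, "ay": 0, "az": 0, "fingers": 60},
    {"x": 0, "y": 0, "z": 30, "ax": 0, "ay": 0, "az": 0, "fingers": 60},
    {"x": 0, "y": 0, "z": 25, "ax": 0, "ay": 0, "az": 0, "fingers": 60},
    {"x": 0, "y": 0, "z": 15, "ax": 0, "ay": 0, "az": 0, "fingers": 60},
    {"x": 0, "y": 0, "z": 0, "ax": 0, "ay": 0, "az": 0, "fingers": 60},
    {"x": 0, "y": 0, "z": 0, "ax": 0, "ay": 0, "az": 0, "fingers": 60},
    {"x": 0, "y": 0, "z": 0, "ax": 0, "ay": 0, "az": 0, "fingers": 60}
  ]
}}

```text
t: 15.05
eef_pos: [0.4586, -0.271, 0.0464]
tool_rot: [0.0, -0.063, 0.998, -0.001]
contact_force: [-0.2, 0.0, -0.1]
gripper_width: 0.702
grasp_force: 0.0
```

```bash
python3 -c "
from t import *
go(np.array([.4568,-.2716,.004]),vertR(np.pi/2+np.radians(7.5)))"
```

```text
shift [ 1.84 -0.27 42.41] rot [-0.15 -0.   -0.29] q [ 0.08  0.54  0.43  2.06 -0.38  0.62  2.46]
```

>>> {"fn": "jog_arm", "kwargs": {
  "rows": [
    {"x": 1.8, "y": -0.3, "z": 15, "ax": 0, "ay": 0, "az": 0, "fingers": 60},
    {"x": 0, "y": 0, "z": 15, "ax": 0, "ay": 0, "az": 0, "fingers": 60},
    {"x": 0, "y": 0, "z": 8, "ax": 0, "ay": 0, "az": 0, "fingers": 60},
    {"x": 0, "y": 0, "z": 4, "ax": 0, "ay": 0, "az": 0, "fingers": 60},
    {"x": 0, "y": 0, "z": 0, "ax": 0, "ay": 0, "az": 0, "fingers": 60},
    {"x": 0, "y": 0, "z": 0, "ax": 0, "ay": 0, "az": 0, "fingers": 10},
    {"x": 0, "y": 0, "z": 0, "ax": 0, "ay": 0, "az": 0, "fingers": 10},
    {"x": 0, "y": 0, "z": 0, "ax": 0, "ay": 0, "az": 0, "fingers": 10}
  ],
  "force": 50
}}

```text
t: 15.85
eef_pos: [0.4561, -0.2715, 0.0035]
tool_rot: [-0.001, -0.063, 0.998, -0.001]
contact_force: [-2.8, 4.0, 13.0]
gripper_width: 0.197
grasp_force: 23.2
```

>>> {"fn": "jog_arm", "kwargs": {
  "rows": [
    {"x": 0, "y": 0, "z": 0, "ax": 0, "ay": 0, "az": 0, "fingers": 10},
    {"x": 0, "y": 0, "z": 0, "ax": 0, "ay": 0, "az": 0, "fingers": 10},
    {"x": 0, "y": 0, "z": 0, "ax": 0, "ay": 0, "az": 0, "fingers": 10},
    {"x": 0, "y": 0, "z": 0, "ax": 0, "ay": 0, "az": 0, "fingers": 10},
    {"x": 0, "y": 0, "z": -10, "ax": 0, "ay": 0, "az": 0, "fingers": 10},
    {"x": 0, "y": 0, "z": -20, "ax": 0, "ay": 0, "az": 0, "fingers": 10},
    {"x": 0, "y": 0, "z": -30, "ax": 0, "ay": 0, "az": 0, "fingers": 10},
    {"x": 0, "y": 0, "z": -40, "ax": 0, "ay": 0, "az": 0, "fingers": 10}
  ]
}}

```text
t: 16.65
eef_pos: [0.4546, -0.2704, 0.1033]
tool_rot: [-0.003, -0.063, 0.998, -0.0]
contact_force: [0.7, 0.3, -1.0]
gripper_width: 0.185
grasp_force: 49.0
```

```bash
python3 -c "
from t import *
o=bot.get_obs();print(o['gripper_width'],o['grasp_force'],o['eef_pos']*1e3)
go(np.array([.4732,.0488,.14]),vertR(0))"
```

```text
0.18466158239773983 48.99919867515564 [ 454.58 -270.42  103.32]
shift [-58.31 314.36 -37.01] rot [-0.26 -0.22 97.2 ] q [ 0.02  0.45  0.5   2.04 -0.31  0.73  2.41]
```

>>> {"fn": "jog_arm", "kwargs": {
  "rows": [
    {"x": 0, "y": 0, "z": -10, "ax": 0, "ay": 0, "az": 6, "fingers": 10},
    {"x": 0, "y": 0, "z": -10, "ax": 0, "ay": 0, "az": 8, "fingers": 10},
    {"x": 0, "y": 0, "z": -10, "ax": 0, "ay": 0, "az": 8, "fingers": 10},
    {"x": 0, "y": 0, "z": -7, "ax": 0, "ay": 0, "az": 8, "fingers": 10},
    {"x": 0, "y": 0, "z": 0, "ax": 0, "ay": 0, "az": 8, "fingers": 10},
    {"x": 0, "y": 0, "z": 0, "ax": 0, "ay": 0, "az": 8, "fingers": 10},
    {"x": 0, "y": 0, "z": 0, "ax": 0, "ay": 0, "az": 8, "fingers": 10},
    {"x": 0, "y": 0, "z": 0, "ax": 0, "ay": 0, "az": 8, "fingers": 10}
  ]
}}

```text
t: 17.45
eef_pos: [0.4557, -0.2707, 0.1405]
tool_rot: [-0.001, 0.463, 0.887, -0.001]
contact_force: [0.7, -0.5, -2.9]
gripper_width: 0.186
grasp_force: 49.2
```

>>> {"fn": "jog_arm", "kwargs": {
  "rows": [
    {"x": 0, "y": 0, "z": 0, "ax": 0, "ay": 0, "az": 8, "fingers": 10},
    {"x": 0, "y": 0, "z": 0, "ax": 0, "ay": 0, "az": 8, "fingers": 10},
    {"x": 0, "y": 0, "z": 0, "ax": 0, "ay": 0, "az": 8, "fingers": 10},
    {"x": 0, "y": 0, "z": 0, "ax": 0, "ay": 0, "az": 8, "fingers": 10},
    {"x": 0, "y": 0, "z": 0, "ax": 0, "ay": 0, "az": 3, "fingers": 10},
    {"x": 0, "y": 0, "z": 0, "ax": 0, "ay": 0, "az": 0, "fingers": 10},
    {"x": 0, "y": 0, "z": 0, "ax": 0, "ay": 0, "az": 0, "fingers": 10},
    {"x": 0, "y": 0, "z": 0, "ax": 0, "ay": 0, "az": 0, "fingers": 10}
  ]
}}

```text
t: 18.25
eef_pos: [0.456, -0.2709, 0.1403]
tool_rot: [-0.0, 0.705, 0.709, -0.001]
contact_force: [-0.7, 0.1, -1.0]
gripper_width: 0.183
grasp_force: 49.1
```

```bash
python3 -c "
from t import *
go(np.array([.4732,.0488,.14]),vertR(0)); cam('wrist','w4.png')"
```

```text
shift [319.64  18.77  -0.22] rot [-0.09  0.08  0.28] q [-0.32  0.53  0.98  2.03 -0.58  0.88  0.99]
```

View pics/w4.png

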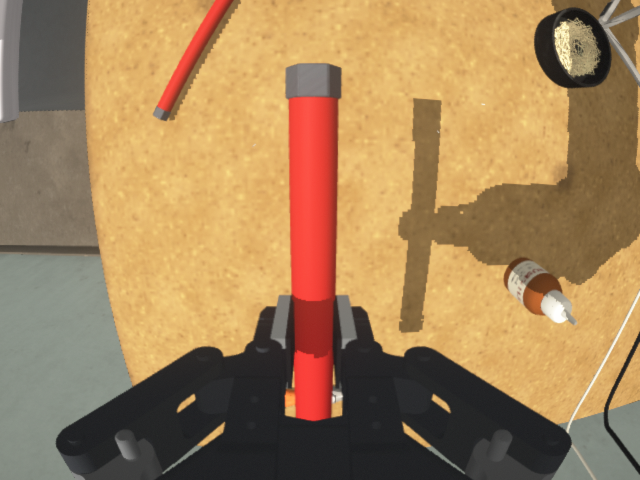

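The wrist picture shows the bar gripped square, centred at x=313, with its red/hex boundary at (313,97) and its end at about (313,66). I compute where the bar's centre lies relative to the TCP.

```bash
python3 -c "
from t import *
np.set_printoptions(precision=4,suppress=True)
c=cam('wrist'); o=bot.get_obs(); r=rot(o['tool_rot']); p=np.array(o['eef_pos'])
im=c['pixels'][:,313].astype(int); red=[v for v in range(50,200) if im[v,0]>130 and im[v,1]<80]; print('boundary row',red[0], c['cx'],c['cy'])
for z in (0,.0055,.0145):
  q=onz(c,313,red[0]-.5,p[2]+z); print(z,r.inv().apply(q-p)*1e3)
for sgn in (-1,1):
  for off in (-.01,0,.01):
    q=p+r.apply([sgn*.088+off,0,-.0145]); print(sgn,off,proj(c,q))
  print('end low', proj(c,p+r.apply([sgn*.1,0,.0035])))
"
```

```text
boundary row 97 313.2083926687188 241.98157499733318
0 [90.2081  0.0235 -0.133 ]
0.0055 [89.7762  0.0266 -5.6324]
0.0145 [ 89.0694   0.0317 -14.6314]
-1 -0.01 [312.6268 476.0728]
-1 0 [312.6301 465.7096]
-1 0.01 [312.6339 454.5366]
end low [312.6587 454.54  ]
1 -0.01 [312.8706 128.4934]
1 0 [312.9028  99.6063]
1 0.01 [312.9366  71.0301]
end low [312.9726  72.6791]
```

>>> {"fn": "jog_arm", "kwargs": {
  "rows": [
    {"x": 20, "y": 2, "z": 0, "ax": 0, "ay": 0, "az": 0, "fingers": 10},
    {"x": 35, "y": 2, "z": 0, "ax": 0, "ay": 0, "az": 0, "fingers": 10},
    {"x": 40, "y": 2, "z": 0, "ax": 0, "ay": 0, "az": 0, "fingers": 10},
    {"x": 40, "y": 2, "z": 0, "ax": 0, "ay": 0, "az": 0, "fingers": 10},
    {"x": 40, "y": 2, "z": 0, "ax": 0, "ay": 0, "az": 0, "fingers": 10},
    {"x": 40, "y": 2, "z": 0, "ax": 0, "ay": 0, "az": 0, "fingers": 10},
    {"x": 40, "y": 2, "z": 0, "ax": 0, "ay": 0, "az": 0, "fingers": 10},
    {"x": 30, "y": 2, "z": 0, "ax": 0, "ay": 0, "az": 0, "fingers": 10}
  ]
}}

```text
t: 19.15
eef_pos: [0.4709, 0.0167, 0.1396]
tool_rot: [-0.0, 0.705, 0.709, -0.001]
contact_force: [0.3, -0.3, -1.7]
gripper_width: 0.187
grasp_force: 49.0
```

>>> {"fn": "jog_arm", "kwargs": {
  "rows": [
    {"x": 20, "y": 2, "z": 0, "ax": 0, "ay": 0, "az": 0, "fingers": 10},
    {"x": 12, "y": 0.5, "z": 0, "ax": 0, "ay": 0, "az": 0, "fingers": 10},
    {"x": 0, "y": 0, "z": 0, "ax": 0, "ay": 0, "az": 0, "fingers": 10},
    {"x": 0, "y": 0, "z": 0, "ax": 0, "ay": 0, "az": 0, "fingers": 10},
    {"x": 0, "y": 0, "z": 0, "ax": 0, "ay": 0, "az": 0, "fingers": 10},
    {"x": 0, "y": 0, "z": 0, "ax": 0, "ay": 0, "az": 0, "fingers": 10},
    {"x": 0, "y": 0, "z": 0, "ax": 0, "ay": 0, "az": 0, "fingers": 10},
    {"x": 0, "y": 0, "z": 0, "ax": 0, "ay": 0, "az": 0, "fingers": 10}
  ]
}}

```text
t: 19.95
eef_pos: [0.4734, 0.0455, 0.1395]
tool_rot: [0.0, 0.706, 0.708, -0.001]
contact_force: [-0.8, -1.2, -2.5]
gripper_width: 0.187
grasp_force: 49.0
```

```bash
python3 -c "
from t import *
go(np.array([.473,.0474,.050]),vertR(0)); print(bot.get_obs()['eef_pos']*1e3)"
```

```text
shift [ 2.04 -0.21 89.55] rot [-0.1   0.1   0.16] q [-1.08  0.48  1.1   2.15 -0.58  0.85  0.39]
[473.37  45.52 139.55]
```

>>> {"fn": "jog_arm", "kwargs": {
  "rows": [
    {"x": 2, "y": -0.3, "z": 12, "ax": 0, "ay": 0, "az": 0, "fingers": 10},
    {"x": 0, "y": 0, "z": 15, "ax": 0, "ay": 0, "az": 0, "fingers": 10},
    {"x": 0, "y": 0, "z": 15, "ax": 0, "ay": 0, "az": 0, "fingers": 10},
    {"x": 0, "y": 0, "z": 10, "ax": 0, "ay": 0, "az": 0, "fingers": 10},
    {"x": 0, "y": 0, "z": 5, "ax": 0, "ay": 0, "az": 0, "fingers": 10},
    {"x": 0, "y": 0, "z": 5, "ax": 0, "ay": 0, "az": 0, "fingers": 10},
    {"x": 0, "y": 0, "z": 5, "ax": 0, "ay": 0, "az": 0, "fingers": 10},
    {"x": 0, "y": 0, "z": 3, "ax": 0, "ay": 0, "az": 0, "fingers": 10}
  ]
}}

```text
t: 20.75
eef_pos: [0.4731, 0.0479, 0.0693]
tool_rot: [0.0, 0.706, 0.708, -0.001]
contact_force: [-0.3, -0.0, -2.0]
gripper_width: 0.184
grasp_force: 49.0
```

```bash
python3 -c "
from t import *
go(np.array([.473,.0474,.0495]),vertR(0)); o=bot.get_obs(); print(o['eef_pos']*1e3,o['contact_force'],o['torque'])"
```

```text
shift [-0.42 -0.07 19.83] rot [-0.09  0.1   0.21] q [-0.95  0.58  0.93  2.2  -0.74  0.71  0.5 ]
[473.1   47.85  69.33] [-0.27 -0.04 -2.04] [-0.02  0.01 -0.01]
```

>>> {"fn": "jog_arm", "kwargs": {
  "rows": [
    {"x": -0.4, "y": 0, "z": 4, "ax": 0, "ay": 0, "az": 0.2, "fingers": 10},
    {"x": 0, "y": 0, "z": 4, "ax": 0, "ay": 0, "az": 0, "fingers": 10},
    {"x": 0, "y": 0, "z": 4, "ax": 0, "ay": 0, "az": 0, "fingers": 10},
    {"x": 0, "y": 0, "z": 3, "ax": 0, "ay": 0, "az": 0, "fingers": 10},
    {"x": 0, "y": 0, "z": 2, "ax": 0, "ay": 0, "az": 0, "fingers": 10},
    {"x": 0, "y": 0, "z": 1, "ax": 0, "ay": 0, "az": 0, "fingers": 10},
    {"x": 0, "y": 0, "z": 0, "ax": 0, "ay": 0, "az": 0, "fingers": 10},
    {"x": 0, "y": 0, "z": 0, "ax": 0, "ay": 0, "az": 0, "fingers": 10}
  ]
}}

```text
t: 21.55
eef_pos: [0.473, 0.0474, 0.0516]
tool_rot: [0.0, 0.707, 0.707, -0.001]
contact_force: [-0.0, -0.2, -1.2]
gripper_width: 0.187
grasp_force: 49.0
```

>>> {"fn": "jog_arm", "kwargs": {
  "rows": [
    {"x": 0, "y": 0, "z": 1, "ax": 0, "ay": 0, "az": 0, "fingers": 10},
    {"x": 0, "y": 0, "z": 0.5, "ax": 0, "ay": 0, "az": 0, "fingers": 10},
    {"x": 0, "y": 0, "z": 0.5, "ax": 0, "ay": 0, "az": 0, "fingers": 10},
    {"x": 0, "y": 0, "z": 0.5, "ax": 0, "ay": 0, "az": 0, "fingers": 10},
    {"x": 0, "y": 0, "z": 0, "ax": 0, "ay": 0, "az": 0, "fingers": 10},
    {"x": 0, "y": 0, "z": 0, "ax": 0, "ay": 0, "az": 0, "fingers": 10},
    {"x": 0, "y": 0, "z": 0, "ax": 0, "ay": 0, "az": 0, "fingers": 10},
    {"x": 0, "y": 0, "z": 0, "ax": 0, "ay": 0, "az": 0, "fingers": 10}
  ]
}}

```text
t: 22.35
eef_pos: [0.474, 0.0475, 0.0496]
tool_rot: [0.001, 0.707, 0.707, -0.0]
contact_force: [1.1, 1.0, 5.2]
gripper_width: 0.187
grasp_force: 49.9
```

>>> {"fn": "jog_arm", "kwargs": {
  "rows": [
    {"x": 0, "y": 0.5, "z": 0, "ax": 0, "ay": 0, "az": 0, "fingers": 10},
    {"x": 0, "y": 0.5, "z": 0.5, "ax": 0, "ay": 0, "az": 0, "fingers": 10},
    {"x": 0, "y": 0, "z": 0.3, "ax": 0, "ay": 0, "az": 0, "fingers": 10},
    {"x": 0, "y": 0, "z": 0, "ax": 0, "ay": 0, "az": 0, "fingers": 10},
    {"x": 0, "y": 0, "z": 0, "ax": 0, "ay": 0, "az": 0, "fingers": 10},
    {"x": 0, "y": 0, "z": 0, "ax": 0, "ay": 0, "az": 0, "fingers": 10},
    {"x": 0, "y": 0, "z": 0, "ax": 0, "ay": 0, "az": 0, "fingers": 10},
    {"x": 0, "y": 0, "z": 0, "ax": 0, "ay": 0, "az": 0, "fingers": 10}
  ]
}}

```text
t: 23.15
eef_pos: [0.4741, 0.0475, 0.0494]
tool_rot: [-0.001, 0.707, 0.707, -0.0]
contact_force: [-5.2, 1.3, 21.5]
gripper_width: 0.188
grasp_force: 51.6
```

Firmly seated, with 21 N up and almost no further sinking. I ease off, open a little and rise.

>>> {"fn": "jog_arm", "kwargs": {
  "rows": [
    {"x": 0, "y": 0, "z": -0.6, "ax": 0, "ay": 0, "az": 0, "fingers": 10},
    {"x": 0, "y": 0, "z": -0.3, "ax": 0, "ay": 0, "az": 0, "fingers": 10},
    {"x": 0, "y": 0, "z": 0, "ax": 0, "ay": 0, "az": 0, "fingers": 20},
    {"x": 0, "y": 0, "z": 0, "ax": 0, "ay": 0, "az": 0, "fingers": 25},
    {"x": 0, "y": 0, "z": 0, "ax": 0, "ay": 0, "az": 0, "fingers": 32},
    {"x": 0, "y": 0, "z": 0, "ax": 0, "ay": 0, "az": 0, "fingers": 40},
    {"x": 0, "y": 0, "z": 0, "ax": 0, "ay": 0, "az": 0, "fingers": 40},
    {"x": 0, "y": 0, "z": 0, "ax": 0, "ay": 0, "az": 0, "fingers": 40}
  ]
}}

```text
t: 23.95
eef_pos: [0.4739, 0.0474, 0.0491]
tool_rot: [0.0, 0.707, 0.707, -0.001]
contact_force: [-0.3, -0.0, -0.5]
gripper_width: 0.471
grasp_force: 0.0
```

>>> {"fn": "jog_arm", "kwargs": {
  "rows": [
    {"x": 0, "y": 0, "z": -4, "ax": 0, "ay": 0, "az": 0, "fingers": 40},
    {"x": 0, "y": 0, "z": -8, "ax": 0, "ay": 0, "az": 0, "fingers": 40},
    {"x": 0, "y": 0, "z": -15, "ax": 0, "ay": 0, "az": 0, "fingers": 40},
    {"x": 0, "y": 0, "z": -30, "ax": 0, "ay": 0, "az": 0, "fingers": 40},
    {"x": 0, "y": 0, "z": -40, "ax": 0, "ay": 0, "az": 0, "fingers": 40},
    {"x": 0, "y": 0, "z": -20, "ax": 0, "ay": 0, "az": 0, "fingers": 40},
    {"x": 0, "y": 0, "z": 0, "ax": 0, "ay": 0, "az": 0, "fingers": 40},
    {"x": 0, "y": 0, "z": 0, "ax": 0, "ay": 0, "az": 0, "fingers": 40}
  ]
}}

```text
t: 24.75
eef_pos: [0.474, 0.048, 0.1663]
tool_rot: [-0.0, 0.707, 0.707, -0.001]
contact_force: [0.0, 0.5, -0.5]
gripper_width: 0.468
grasp_force: 0.0
```

```bash
python3 -c "
from t import *
np.set_printoptions(precision=4,suppress=True)
for nm in('wrist','scene'):
  c=cam(nm); hsv=cv2.cvtColor(c['pixels'],cv2.COLOR_RGB2HSV).astype(int)
  for lab,m in (('red',((hsv[...,0]<6)|(hsv[...,0]>174))&(hsv[...,1]>140)&(hsv[...,2]>60)),('org',(hsv[...,0]>=6)&(hsv[...,0]<14)&(hsv[...,1]>170)&(hsv[...,2]>90))):
    n_,l,s,ce=cv2.connectedComponentsWithStats(m.astype(np.uint8))
    for i in range(1,n_):
      if s[i,4]>(200 if nm=='wrist' else 40):
        ys,xs=np.nonzero(l==i); P=np.array([onz(c,x,y,.06)[:2]*1e3 for x,y in zip(xs,ys)],np.float32); q=cv2.minAreaRect(P)
        if abs(q[0][0]-480)<60 and abs(q[0][1]-40)<130: print(nm,lab,s[i],q)
  for y in (-.0403,.1365): print('exp red end',y,proj(c,[.474,y,.064]))
"
```

```text
wrist red [ 301  111   27  237 5676] ((474.146728515625, 47.28078079223633), (178.82598876953125, 17.37192726135254), 89.8432846069336)
wrist org [273 250  29  42 535] ((455.30999755859375, 24.03296661376953), (32.144508361816406, 20.048072814941406), 89.4582290649414)
wrist org [ 325  251   50   45 1078] ((499.9566650390625, 21.932695388793945), (34.6123046875, 34.76459503173828), 88.27735900878906)
exp red end -0.0403 [312.8379 347.9305]
exp red end 0.1365 [313.1992 111.0407]
scene red [347 221   7  21  80] ((420.20208740234375, -57.544925689697266), (106.71176147460938, 10.04381275177002), 59.76179122924805)
scene red [334 238  47  37 337] ((477.7997741699219, 46.6976432800293), (187.67002868652344, 24.08014488220215), 88.97523498535156)
scene org [333 239  26  33 242] ((494.6055603027344, 34.44401550292969), (146.3198699951172, 57.494712829589844), 49.644676208496094)
scene org [353 239   7  15  51] ((453.80975341796875, 12.941436767578125), (67.8912582397461, 13.024833679199219), 57.78026580810547)
exp red end -0.0403 [336.5414 238.0597]
exp red end 0.1365 [380.0892 269.6967]
```

The bar measures straight (90°), centred at (0.474, 0.047) in line with the grooves, level, and between the pins. The robot is clear, so I hand in.

```bash
python3 -c "
from station import bot
print(bot.hand_in())"
```

```text
the job is handed in; nothing more can be done
None
```

I turned the isolator fully to off, then swung the hasp fully out, seated the larger red bar in both V-saddles between the hasp pins and let go; the job was handed in at about 25 s of the 69 s allowed, and no verdict was returned.

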